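# Switch on the sculpting turntable under its guard

### The arm

A 7-joint arm with a two-finger parallel gripper is mounted at the origin on the work surface. World frame = base frame: x ahead of the robot, y to its left, z up, the work surface at z = 0. Lengths are in mm, angles in rad, forces in N, time in s.
With the tool pointing down it reaches from about 400 to 850 mm from the base axis. Payload 6.9 kg.
Tool frame: the origin (TCP) lies at the very end of the fingers, on their centre line; the grasp point (between the pads) lies env.grip_depth behind it (env.grip_depth is the distance from the TCP to the grasp point, in mm); z points along the fingers, y is the direction in which the jaws open and shut (so a half turn about z gives the same grasp; the last joint's range is limited). The gripper opens to 85 mm and grips with 20 to 120 N. Pads are 22 mm wide; open, the fingers measure 114 mm over their backs; the gripper's body (76 mm by 85 mm) begins 54 mm behind the grasp point. The pads swing forward as they close: fully open they stand 13 mm farther back than shut.
Start: joints at [1.411, 0.507, -0.238, 1.5, 0.126, 1.149, -0.155], TCP at [164.146, -603.048, 231.275] pointing down, gripper open.
Joint ranges: [-3.08, 3.08], [-0.24, 2.05], [-1.43, 1.35], [0, 2.5], [-1.52, 4.66], [0.17, 1.96], [-2.89, 2.89]. Speed limits (rad/s): [2.39, 2.39, 3.14, 3.14, 3.14, 3.14, 3.14].

### API

Orientations are given as a rotation vector (axis times angle).
In Python, from plant import env gives the robot as it stands.
- The arm moves only by the tool play_rows, never from a script. Its argument "series" is one flat list of numbers, 6 for each row, row after row: the shift along the world's x, y, z in m, then the turn, a rotation vector about the world's x, y, z in units of 8 degrees (1.0 is 8 degrees). A call has 1 to 20 rows; each row shifts and turns the pose as measured when the row begins; what a row does not reach is not made up. A row lasts 1/8 s, in which the tool goes at most 62.5 mm and 10.7 degrees, less where a joint would pass 70% of its speed; a pose out of reach is approached as far as the arm can. A call with a gripper value outside its range is refused whole. "fingers" is the finger opening in m, from 0 to 0.0854, set as the call begins (left out, the last holds). The fingers move at their own pace and stop on an object; "squeeze" is the grip in N (left out, the last holds). Time passes only in rows, so rows that do not move let the fingers close. It gives the time, the measured TCP pose, the force and the opening at its end, in the units of the state.
- env.observe(): the state, without advancing time (a new reading comes with each control period).
- env.capture(name): name is "side" or "top"; returns the picture (400x640x3 uint8, blue, green, red); there is no depth.
- env.camera_params(name): a dict with "vfov" (degrees; the focal length in pixels is half the picture's height over the tangent of half this angle, whatever the lens; pixels are square), "cx", "cy" (the principal point, pixels), "R" (3x3) and "t" (3): a world point X has camera coordinates R X + t. Camera axes: x right, y down, z forward; pixel columns grow to the right and rows downward; lengths in mm; the calibration is good to about 2 mm. A picture is of the moment at which its call begins. camera_params takes no time and is no camera call.
- env.job_done(): hands the job in, once; it reports no verdict.
The state is a dict: "t": time; "q": joint angles; "dq": joint speeds; "joint_torque": joint torques, N m; "ee_pos": TCP position; "eef_rot": TCP orientation; "wrist_force": force on the tool from outside, world axes, zero at the start; "torque": the same for the moment, N m; "grip_width": finger opening in mm.
Only numpy, scipy, OpenCV 4.12 (cv2) and the standard library are available. Lean on these libraries where they do the work, as an engineer would, in place of code of your own. Each camera call takes 0.05 s, during which the arm holds its last target. There are 200 camera calls.

### The job

Start the sculpting turntable: on the switch box that has the round dial knob, lift the hinged black guard with a finger, push the toggle beneath it fully over to its far side (towards the guard's hinge), then withdraw the finger so that the guard drops shut again. Only touch and push, without forcing anything against its stop; do not pick anything up, and leave the other box (the one with slots in its panel instead of a knob), the clay block, the cup and the putty knife alone.

Things in the scene. Friction and masses are not known exactly. Their poses are not given: they have to be found in the camera images.
- turntable_box: Grey bench switch box, 160 (x) x 100 (y) x 55 mm, screwed down; flat level top panel 55 mm above the bench. Origin: centre of its underside; x runs from the front (lip) end, roughly facing the robot, to the hinge end; z up. The box to work on: behind the hinge it has a fixed round black dial knob, 42 mm wide, 18 mm high, at box (50, 0).
- turntable_pin (a point): Middle of the guard's hinge pin (along box y, 60 mm long), at box (10, 0, 61) mm. Shut, the black guard, 46 mm wide, reaches from here to a front wall at box x = -50 mm; its top is 44 mm above the panel.
- turntable_guard (a joint): Angle of that guard (rad): 0 shut, 1.35 fully lifted; the front end swings up and back. A light cap (about 50 g, slippery, friction about 0.25), open below. It falls shut by its weight whenever nothing holds it, so it must rest on the finger while the toggle is pushed. A finger leaning back (pointing forward and down), pushed in below the lip towards the hinge, lifts it on its back.
- turntable_lip (a point): Middle of the lower edge of the guard's front wall; shut, at box (-50, 0, 79) mm, 24 mm above the panel, with an open gap below. From this edge a lip slopes 17 mm forward and 17 mm up at 45 degrees, to box x = -68 mm. Moves with the guard.
- turntable_toggle (a joint): Angle of the steel toggle under the guard (rad), pivot at box (-20, 0, 55) mm: 0 off, leaning 0.45 forward (away from the hinge); 0.9 on, leaning 0.45 back towards the hinge. Stays where it is left; about 2 N moves it. Bat 8 mm thick with a round 11 mm end; firm stops at 0 and 0.9; over 40 N is forcing it.
- turntable_tip (a point): Centre of the round end of that toggle, 30 mm from its pivot. Off: at box (-33, 0, 82) mm; on: at box (-7, 0, 82) mm.
- fan_box: Grey bench switch box, 160 (x) x 100 (y) x 55 mm, screwed down; flat level top panel 55 mm above the bench. Origin: centre of its underside; x runs from the front (lip) end, roughly facing the robot, to the hinge end; z up. Same guard and toggle as on the other box, but five dark slots and no knob behind the hinge. Not to be operated.
- fan_guard (a joint): Angle of the guard on the slotted box (rad), 0 shut; must stay shut.
- fan_toggle (a joint): Angle of the toggle on the slotted box (rad), 0 off; must stay off.
- clay_mid (a point): Centre of a loose clay-coloured block, 75 x 115 x 55 mm, 0.7 kg, on the bench. Leave alone.
- cup_mid (a point): Centre of a loose white plastic cup, 76 mm wide, 85 mm high. Leave alone.
- knife_grip (a point): Handle of a loose putty knife lying flat on the bench, about 0.25 m long. Leave alone.
Mind the look-alikes: they are no part of the job. Leave any turquoise look-alike of the turntable_box alone.

How it is judged (in metres and radians):
On the way, in this order (a step that is already met when the one before it is completed fails the run):
1. the guard of the dial-knob box is lifted while its toggle is still off (value of joint turntable_guard above 0.15 rad and value of joint turntable_toggle below 0.6 rad), for 0.05 s.
2. the toggle is pushed over to on under the lifted guard (value of joint turntable_toggle above 0.75 rad and value of joint turntable_guard above 0.12 rad), for 0.1 s.
3. the guard has dropped shut with the toggle still on (value of joint turntable_toggle above 0.75 rad and value of joint turntable_guard below 0.06 rad), for 0.2 s.
At the end, for the whole second after the job is handed in: the dial-knob box's toggle is on (over 0.75 of 0.9 rad) and its guard is shut (under 0.06 rad), the slotted box's toggle is off and its guard shut (all of step 3 and value of joint fan_toggle below 0.1 rad and value of joint fan_guard below 0.06 rad); the robot touches nothing.
It fails at once if the fingers press on the dial-knob box, its guard or toggle with over 40 N (contact force between the fingers and turntable_box above 40 N).
It fails at once if the slotted box's guard lifted (over 0.1 rad) or its toggle moved (over 0.1 rad) (value of joint any of fan_guard, fan_toggle above 0.1 rad).
It fails at once if clay block, cup or putty knife lifted or moved more than 20 mm (distance of any of clay_mid, cup_mid, knife_grip from where it was at the start of the episode above 0.02 m).
It also fails if it takes over 35 s, if anything falls off the work surface, if the arm or the gripper's body presses on something with over 40 N, if the wrist force passes 120 N, or if a joint passes its speed limit or range.

## Working session

There is one attempt and no reset: what is moved stays moved. The work goes in short steps, Python scripts to look and compute and a tool call to move; the robot and the scene stay as the last step left them, time stands still between calls to the robot, and variables do not carry over. Pictures are saved under pics/ and viewed, on a budget of 10 in all, crops included, one or two more only if the job needs it, and the job is handed in when it is done.

Besides the shell and the picture viewer there is one more tool, called after "Request:" by a JSON object that holds its "method" and its "body". play_rows: Moves the arm, as the interface text tells. Its arguments: {"type":"object","properties":{"series":{"type":"array"},"fingers":{"type":"number"},"squeeze":{"type":"number"}},"required":["series"]}

```bash
ls; mkdir -p pics; python3 - <<'E'
from plant import env
import cv2,numpy as np
for n in("side","top"):
    cv2.imwrite(f"pics/{n}0.png",env.capture(n)); p=env.camera_params(n); print(n,p)
o=env.observe();print({k:np.round(v,3) for k,v in o.items()},env.grip_depth)
E
```

```text
pics
side {'vfov': 56.93958834402029, 'cx': 323.7549050465581, 'cy': 203.01007315147785, 'R': array([[-0.98285683, -0.18417786,  0.00842392],
       [-0.14998125,  0.77212412, -0.61751921],
       [ 0.10722905, -0.6081964 , -0.78651069]]), 't': array([ 516.30139453,  202.96015383, 1248.19602049])}
top {'vfov': 47.9049706817768, 'cx': 313.70271241576035, 'cy': 197.98390718880756, 'R': array([[ 0.00788174, -0.99990553,  0.01126059],
       [-0.98486226, -0.00971218, -0.17306649],
       [ 0.17315951, -0.00972607, -0.98484577]]), 't': array([-111.90510129,  581.08421364, 1522.91251248])}
{'t': np.float64(0.1), 'q': array([ 1.41 ,  0.508, -0.238,  1.501,  0.126,  1.149, -0.155]), 'dq': array([-0.001, -0.001,  0.   , -0.001,  0.   , -0.001,  0.001]), 'joint_torque': array([-4.0000e-03, -6.2184e+01, -2.1940e+00, -2.5021e+01,  1.3000e-02,
        8.0000e-03, -0.0000e+00]), 'ee_pos': array([ 164.014, -602.626,  230.514]), 'eef_rot': array([-3.112, -0.416,  0.   ]), 'wrist_force': array([ 0.324, -0.626, -0.16 ]), 'torque': array([0.06 , 0.008, 0.013]), 'grip_width': np.float64(85.479)} 18.700000000000003
```

View pics/top0.png

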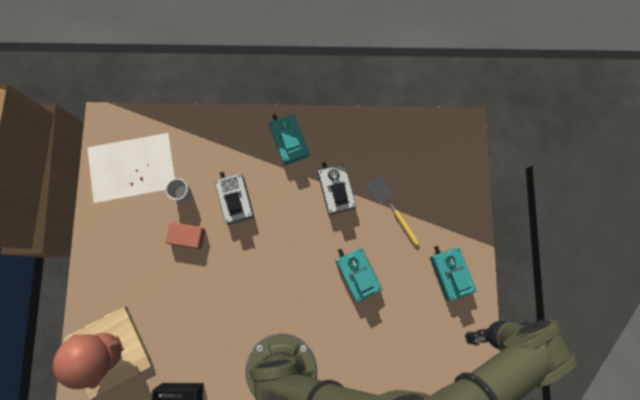

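View pics/side0.png

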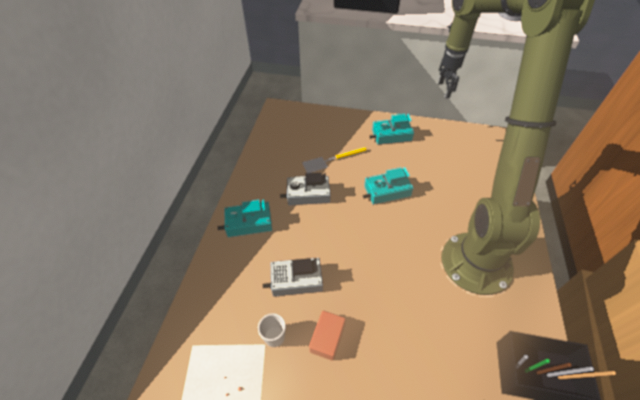

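The dial-knob grey box is at about (337,190) in top and (308,188) in side. The slotted box is at (234,198) and (296,275), and the turquoise ones are look-alikes. Next I'll enlarge the knob box in both views.

```bash
python3 - <<'E'
import cv2,numpy as np
a=cv2.imread("pics/top0.png")[155:225,305:372]; b=cv2.imread("pics/side0.png")[150:212,270:340]
f=lambda i:cv2.resize(i,None,fx=8,fy=8,interpolation=cv2.INTER_CUBIC)
def grid(i,x0,y0):
    i=f(i)
    for k in range(0,i.shape[1],80): cv2.putText(i,str(x0+k//8),(k,10),0,.4,(0,0,255),1); cv2.line(i,(k,0),(k,i.shape[0]),(0,0,255),1)
    for k in range(0,i.shape[0],80): cv2.putText(i,str(y0+k//8),(0,k+10),0,.4,(0,0,255),1); cv2.line(i,(0,k),(i.shape[1],k),(0,0,255),1)
    return i
cv2.imwrite("pics/t1.png",grid(a,305,155));cv2.imwrite("pics/s1.png",grid(b,270,150))
E
```

```text
(no output)
```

View pics/t1.png

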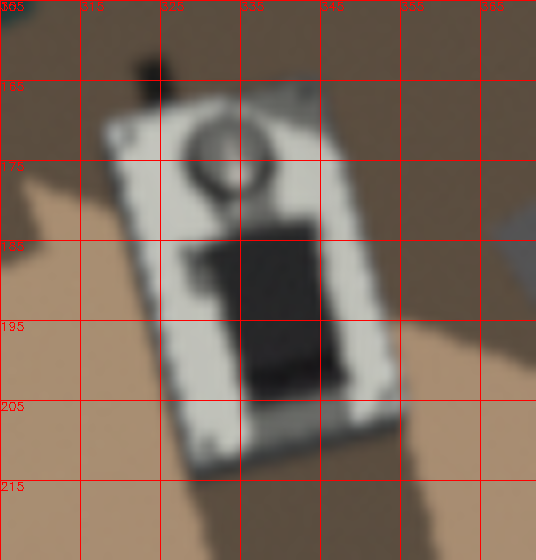

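View pics/s1.png

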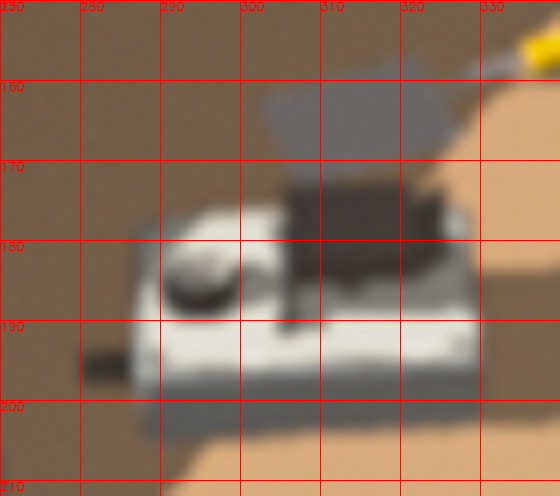

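```bash
cat > h.py <<'E'
import numpy as np
from plant import env
def proj(n,X):
    p=env.camera_params(n); f=200/np.tan(np.radians(p["vfov"])/2)
    c=np.atleast_2d(X)@p["R"].T+p["t"]; return c[:,:2]/c[:,2:]*f+[p["cx"],p["cy"]]
def w(b,pose):
    x,y,a=pose; b=np.atleast_2d(b).astype(float); c,s=np.cos(a),np.sin(a)
    return np.c_[x+c*b[:,0]-s*b[:,1],y+s*b[:,0]+c*b[:,1],b[:,2]]
E
python3 - <<'E'
from h import *
from scipy.optimize import least_squares
o=lambda L:np.array(L)/8-.44
bt=np.array([[80,50,55],[80,-50,55],[-80,-50,55],[-80,50,55],[50,0,73]])
pt=o([[105,122],[325,82],[402,418],[198,468],[230,158]])+[305,155]
bs=np.array([[80,50,55],[-80,50,55],[80,-50,55],[-80,-50,55],[80,50,0],[-80,50,0]])
ps=o([[130,380],[480,362],[138,225],[465,205],[140,440],[480,418]])+[270,150]
ft=lambda q:(proj("top",w(bt,q))-pt).ravel(); fs=lambda q:(proj("side",w(bs,q))-ps).ravel()
for f in(ft,fs,lambda q:np.r_[ft(q),fs(q)]):
    r=least_squares(f,[600,-150,0.2],x_scale=[10,10,.1],loss="soft_l1"); print(r.x.round(3)); print(f(r.x).reshape(-1,2).round(1).tolist())
E
```

```text
[ 6.15908e+02 -1.86851e+02  2.37000e-01]
[[-0.1, 0.1], [-0.1, -1.0], [1.2, 0.5], [-1.2, 0.7], [0.3, -0.5]]
[ 6.22322e+02 -1.83744e+02  2.50000e-01]
[[0.3, -0.4], [0.2, -0.1], [-0.7, -1.3], [0.1, -0.6], [0.1, 1.3], [-0.1, 2.1]]
[ 6.19473e+02 -1.85607e+02  2.34000e-01]
[[-0.4, -0.9], [-0.4, -2.0], [0.8, -0.5], [-1.6, -0.4], [-0.0, -1.5], [1.0, -0.9], [0.8, -0.1], [0.3, -1.8], [1.2, -0.6], [0.8, 0.8], [0.5, 2.1]]
```

```bash
cat >> h.py <<'E'
from scipy.spatial.transform import Rotation as Ro
POSE=(619.,-185.5,.237)
def target(th,yaw,flip):
    c,s=np.cos(yaw),np.sin(yaw);z=np.array([c*np.cos(th),s*np.cos(th),-np.sin(th)]);y=flip*np.array([-s,c,0])
    return Ro.from_matrix(np.c_[np.cross(y,z),y,z])
def plan(b,th=np.radians(45),flip=1,pose=POSE):
    o=env.observe(); cur=Ro.from_rotvec(o["eef_rot"]); p=w(b,pose)[0]
    rv=(target(th,pose[2],flip)*cur.inv()).as_rotvec(degrees=True)/8
    print("t",round(float(o["t"]),2),"tcp",o["ee_pos"].round(1),"want",p.round(1),"d(m)",((p-o["ee_pos"])/1000).round(4),"turn units",rv.round(3),"F",o["wrist_force"].round(1),"w",o["grip_width"].round(1))
    c,s=np.cos(pose[2]),np.sin(pose[2]);d=o["ee_pos"]-[pose[0],pose[1],0]
    print("tcp in box",np.round([c*d[0]+s*d[1],-s*d[0]+c*d[1],d[2]],1),"q",o["q"].round(2))
E
python3 -c "
from h import *
print(Ro.from_rotvec(env.observe()['eef_rot']).as_matrix().round(2))
plan([-130,0,200]);plan([-130,0,200],flip=-1)"
```

```text
[[ 0.96  0.26 -0.  ]
 [ 0.26 -0.96  0.  ]
 [-0.   -0.   -1.  ]]Traceback (most recent call last):
  File "<string>", line 4, in <module>
    plan([-130,0,200]);plan([-130,0,200],flip=-1)
    ~~~~^^^^^^^^^^^^^^
  File "h.py", line 17, in plan
    print("t",round(float(o["t"]),2),"tcp",o["ee_pos"].round(1),"want",p.round(1),"d(m)",((p-o["ee_pos"])/1000).round(4),"turn units",rv.round(3),"F",o["wrist_force"].round(1),"w",o["grip_width"].round(1))
                                                                                                                                                                                    ^^^^^^^^^^^^^^^^^^^^^
AttributeError: 'float' object has no attribute 'round'
```

```bash
sed -i 's/o\["grip_width"\].round(1)/round(o["grip_width"],1)/; s/flip=1,pose/flip=-1,pose/' h.py
python3 -c "
from h import *
plan([-130,0,200])"
```

```text
t 0.1 tcp [ 164.  -602.6  230.5] want [ 492.6 -216.   200. ] d(m) [ 0.3286  0.3866 -0.0305] turn units [ 1.389 -5.451 -0.2  ] F [ 0.3 -0.6 -0.2] w 85.5
tcp in box [-540.2 -298.6  230.5] q [ 1.41  0.51 -0.24  1.5   0.13  1.15 -0.15]
```

Request:
{"method": "play_rows", "body": {"series": [0.028,0.033,0.002,0.12,-0.46,-0.02,0.028,0.033,0.002,0.12,-0.46,-0.02,0.028,0.033,0.002,0.12,-0.46,-0.02,0.028,0.033,0.002,0.12,-0.46,-0.02,0.028,0.033,0.002,0.12,-0.46,-0.02,0.028,0.033,0.002,0.12,-0.46,-0.02,0.028,0.033,0.002,0.12,-0.46,-0.02], "fingers": 0}}

```text
t: 0.98
ee_pos: [363.0, -365.1, 242.1]
eef_rot: [-2.97, -0.361, -0.719]
wrist_force: [0.6, -0.2, 0.4]
grip_width: 0.0
```

```bash
python3 -c "
from h import *
plan([-130,0,200])"
```

```text
t 0.97 tcp [ 363.  -365.1  242.1] want [ 492.6 -216.   200. ] d(m) [ 0.1296  0.1491 -0.0421] turn units [ 0.478 -2.164 -0.053] F [ 0.6 -0.2  0.4] w 0.0
tcp in box [-291.  -114.5  242.1] q [ 1.45  0.3  -0.52  1.97 -0.43  0.79 -0.08]
```

Request:
{"method": "play_rows", "body": {"series": [0.026,0.03,-0.006,0.1,-0.43,-0.01,0.026,0.03,-0.006,0.1,-0.43,-0.01,0.026,0.03,-0.006,0.1,-0.43,-0.01,0.026,0.03,-0.006,0.1,-0.43,-0.01,0.026,0.029,-0.006,0.1,-0.43,-0.01,0,0,0,0,0,0]}}

```text
t: 1.72
ee_pos: [493.1, -213.6, 213.0]
eef_rot: [-2.799, -0.335, -1.158]
wrist_force: [-0.6, -0.1, 0.3]
grip_width: -0.2
```

```bash
python3 -c "
from h import *
plan([-110,0,120])"
```

```text
t 1.73 tcp [ 493.1 -213.6  213. ] want [ 512.1 -211.3  120. ] d(m) [ 0.019   0.0023 -0.093 ] turn units [-0.022 -0.006 -0.017] F [-0.6 -0.1  0.3] w -0.2
tcp in box [-129.     2.2  213. ] q [ 1.52  0.45 -1.03  2.29 -1.25  0.21  0.49]
```

Request:
{"method": "play_rows", "body": {"series": [0.005,0,-0.03,0,0,0,0.005,0,-0.03,0,0,0,0.008,0.002,-0.03,0,0,0,0,0,0,0,0,0]}}

```text
t: 2.22
ee_pos: [510.5, -235.5, 148.3]
eef_rot: [-2.79, -0.353, -1.106]
wrist_force: [-0.2, -0.1, -0.5]
grip_width: 0.0
```

```bash
python3 - <<'E'
from h import *
import cv2
plan([-110,0,75])
f=lambda i:cv2.resize(i,None,fx=7,fy=7,interpolation=cv2.INTER_CUBIC)
t=env.capture("top");s=env.capture("side");o=env.observe()
print(proj("top",o["ee_pos"]),proj("side",o["ee_pos"]))
c=np.hstack([f(t[160:240,305:362]),f(s[135:215,285:342])])
for k in range(0,798,70):cv2.line(c,(k,0),(k,6),(0,0,255),1)
for k in range(0,560,70):cv2.line(c,(0,k),(798,k),(0,0,255),1)
cv2.imwrite("pics/c2.png",c)
E
```

```text
t 2.23 tcp [ 510.5 -235.5  148.3] want [ 512.1 -211.3   75. ] d(m) [ 0.0016  0.0241 -0.0733] turn units [-0.125 -0.233 -0.178] F [-0.2 -0.1 -0.5] w 0.0
tcp in box [-117.2  -23.1  148.3] q [ 1.37  0.59 -0.87  2.26 -1.51  0.18  0.85]
[[353.06109854 214.86600498]] [[340.20716888 162.23497372]]
```

View pics/c2.png

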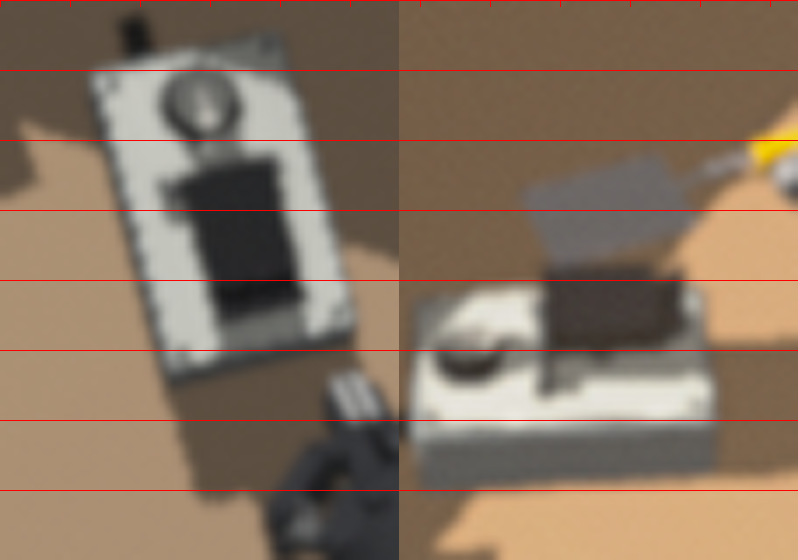

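The finger tip shows at about (340,375) in the left half of the crop and the edge of (790,180) in the right half. Both match the projected TCP to about 1 px. The arm has run into the q5 and q6 limits at a 45° lean, so I'll use a steeper finger, 65° below horizontal. The geometry still lifts the guard at that angle.

```bash
python3 - <<'E'
from h import *
plan([-115,0,150],np.radians(65))
E
```

```text
t 2.33 tcp [ 510.2 -234.4  149.4] want [ 507.2 -212.5  150. ] d(m) [-0.003   0.0219  0.0006] turn units [-0.736  2.196 -0.153] F [ 0.5  1.  -0.3] w 0.1
tcp in box [-117.2  -22.   149.4] q [ 1.37  0.58 -0.87  2.27 -1.51  0.18  0.85]
```

Request:
{"method": "play_rows", "body": {"series": [-0.001,0.002,0,-0.18,0.55,-0.04,-0.001,0.005,0,-0.18,0.55,-0.04,-0.001,0.006,0,-0.18,0.55,-0.04,0,0.008,0,-0.18,0.55,-0.04,0,0,0,0,0,0]}}

```text
t: 2.95
ee_pos: [505.8, -211.9, 153.8]
eef_rot: [-2.986, -0.355, -0.693]
wrist_force: [-0.6, 0.4, -0.2]
grip_width: -0.1
```

```bash
python3 - <<'E'
from h import *
plan([-115,0,120],np.radians(65))
E
```

```text
t 2.95 tcp [ 505.8 -211.9  153.8] want [ 507.2 -212.5  120. ] d(m) [ 0.0014 -0.0006 -0.0338] turn units [-0.049  0.135 -0.001] F [-0.6  0.4 -0.2] w -0.1
tcp in box [-116.3    1.   153.8] q [ 0.67  0.36 -0.14  2.14 -0.74  0.4  -0.14]
```

Request:
{"method": "play_rows", "body": {"series": [0,0,-0.02,0,0.04,0,0,0,-0.02,0,0.04,0,0,0,-0.02,-0.02,0.04,0,0,0,-0.018,-0.02,0,0,0,0,0,0,0,0]}}

```text
t: 3.58
ee_pos: [500.7, -216.3, 76.0]
eef_rot: [-2.993, -0.346, -0.68]
wrist_force: [0.4, -0.6, -0.5]
grip_width: -0.1
```

```bash
python3 - <<'E'
from h import *
import cv2
plan([-115,0,71],np.radians(65))
f=lambda i:cv2.resize(i,None,fx=7,fy=7,interpolation=cv2.INTER_CUBIC)
t=env.capture("top");s=env.capture("side");o=env.observe()
print(proj("top",o["ee_pos"]),proj("side",o["ee_pos"]))
c=np.hstack([f(t[160:240,305:362]),f(s[135:215,285:342])])
cv2.imwrite("pics/c3.png",c)
R=Ro.from_rotvec(o["eef_rot"])
for n,x0,y0,off in(("top",305,160,0),("side",285,135,399)):
  for L in([0,0,0],[0,0,-40],[0,-14,0],[0,14,0]): print(n,L,((proj(n,o["ee_pos"]+R.apply(L))[0]-[x0,y0]+.5)*7+[off,0]).round(0))
  for b in([-50,-23,99],[-50,23,99],[10,-23,99],[10,23,99]): print(n,b,((proj(n,w(b,POSE))[0]-[x0,y0]+.5)*7+[off,0]).round(0))
E
```

```text
t 3.58 tcp [ 500.7 -216.3   76. ] want [ 507.2 -212.5   71. ] d(m) [ 0.0065  0.0038 -0.005 ] turn units [-0.031  0.073  0.044] F [ 0.4 -0.6 -0.5] w -0.1
tcp in box [-122.3   -2.2   76. ] q [ 0.8   0.52 -0.33  2.23 -0.99  0.18  0.16]
[[346.06462325 220.15447815]] [[340.8929947  179.39402162]]
top [0, 0, 0] [291. 425.]
top [0, 0, -40] [305. 451.]
top [0, -14, 0] [263. 431.]
top [0, 14, 0] [319. 418.]
top [-50, -23, 99] [298. 267.]
top [-50, 23, 99] [206. 288.]
top [10, -23, 99] [269. 149.]
top [10, 23, 99] [177. 170.]
side [0, 0, 0] [794. 314.]
side [0, 0, -40] [830. 267.]
side [0, -14, 0] [796. 334.]
side [0, 14, 0] [792. 295.]
side [-50, -23, 99] [658. 264.]
side [-50, 23, 99] [662. 329.]
side [10, -23, 99] [545. 268.]
side [10, 23, 99] [546. 333.]
```

View pics/c3.png

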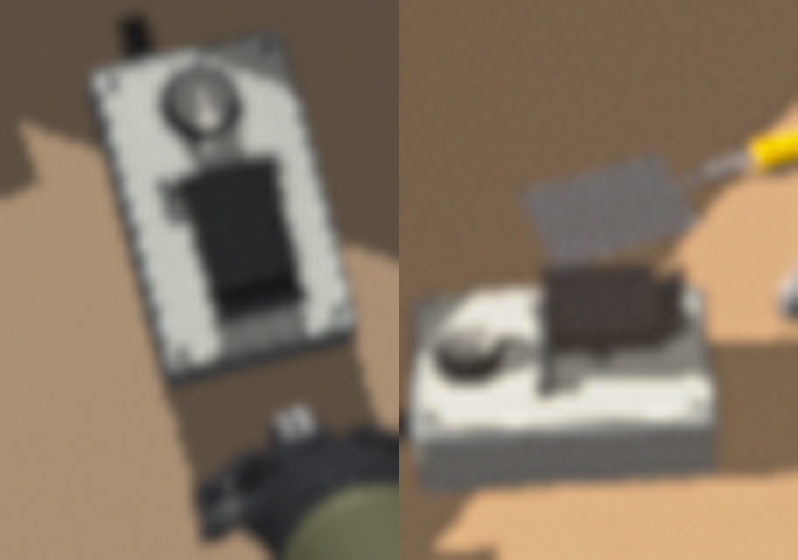

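The pads show at about (295,405–440) in the left crop, in line with the guard, whose lip centre is at about (258,305). The prediction was (260,312), so the box pose looks good to 2–3 mm. I'll approach the lip.

Request:
{"method": "play_rows", "body": {"series": [0.013,0.004,-0.002,0,0.02,0.01,0.013,0.004,-0.002,0,0.02,0.01,0.013,0.004,-0.002,0,0.02,0.01,0,0,0,0,0,0]}}

```text
t: 4.18
ee_pos: [542.2, -210.6, 75.6]
eef_rot: [-3.005, -0.348, -0.681]
wrist_force: [-0.4, -0.2, 0.1]
grip_width: -0.5
```

```bash
python3 - <<'E'
from h import *
plan([-70,0,71],np.radians(65))
E
```

```text
t 4.17 tcp [ 542.2 -210.6   75.6] want [ 551.  -201.9   71. ] d(m) [ 0.0088  0.0086 -0.0046] turn units [0.052 0.075 0.062] F [-0.4 -0.2  0.1] w -0.5
tcp in box [-80.5  -6.3  75.6] q [ 0.66  0.53 -0.23  2.15 -0.96  0.2   0.07]
```

Request:
{"method": "play_rows", "body": {"series": [0,0.004,-0.002,-0.03,0.2,0.03,0,0.003,-0.003,-0.03,0.2,0.03,0,0,0,0,0,0]}}

```text
t: 4.55
ee_pos: [540.7, -206.2, 72.4]
eef_rot: [-3.026, -0.358, -0.597]
wrist_force: [0.6, 0.1, 0.2]
grip_width: -0.0
```

```bash
python3 - <<'E'
from h import *
plan([-60,0,70],np.radians(68))
E
```

```text
t 4.55 tcp [ 540.7 -206.2   72.4] want [ 560.7 -199.6   70. ] d(m) [ 0.02    0.0066 -0.0024] turn units [0.051 0.049 0.021] F [0.6 0.1 0.2] w -0.0
tcp in box [-81.   -1.7  72.4] q [ 0.51  0.53 -0.06  2.13 -0.88  0.28 -0.04]
```

Request:
{"method": "play_rows", "body": {"series": [0.007,0.002,-0.001,0.01,0.01,0,0.007,0.002,-0.001,0.01,0.01,0,0.007,0.002,-0.001,0.01,0.01,0,0.006,0.002,0,0,0,0,0,0,0,0,0,0]}}

```text
t: 5.18
ee_pos: [567.0, -200.0, 69.2]
eef_rot: [-3.024, -0.35, -0.59]
wrist_force: [-4.3, -1.5, 3.5]
grip_width: -0.0
```

```bash
python3 - <<'E'
from h import *
plan([-50,0,70],np.radians(68))
E
```

```text
t 5.17 tcp [ 567.  -200.    69.2] want [ 570.4 -197.2   70. ] d(m) [0.0034 0.0027 0.0008] turn units [0.022 0.013 0.05 ] F [-4.3 -1.5  3.5] w -0.0
tcp in box [-54.   -1.8  69.2] q [ 0.44  0.55 -0.01  2.07 -0.86  0.3  -0.11]
```

```bash
python3 - <<'E'
from h import *
import cv2
f=lambda i:cv2.resize(i,None,fx=7,fy=7,interpolation=cv2.INTER_CUBIC)
t=env.capture("top");s=env.capture("side");o=env.observe();print(o["wrist_force"],o["torque"],o["ee_pos"])
cv2.imwrite("pics/c4.png",np.hstack([f(t[160:240,305:362]),f(s[135:215,285:342])]))
E
```

```text
[-5.55301242 -1.02708655  3.09074941] [-0.15123981  0.91957652  0.04422521] [ 567.01125516 -199.93837227   69.26169153]
```

View pics/c4.png

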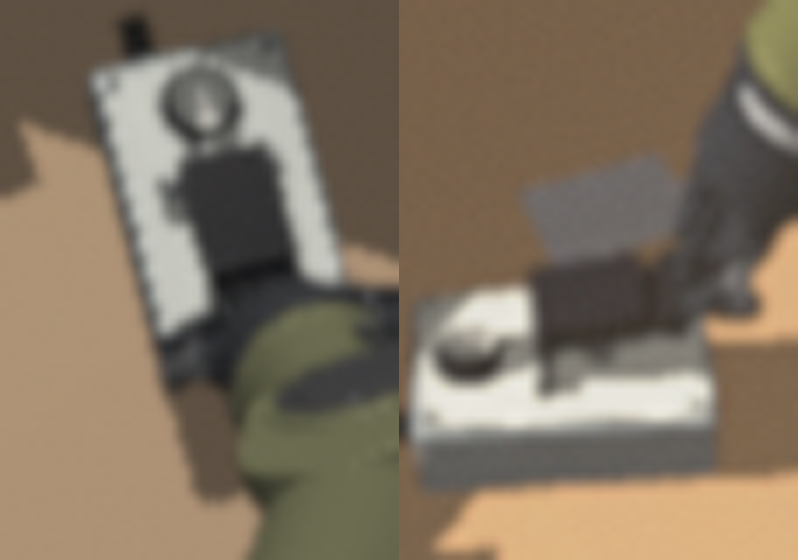

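The guard is slightly lifted with the finger under its lip. The force acts at the fingertip, which suggests it is touching the toggle already. I'll go on gently, a little higher.

Request:
{"method": "play_rows", "body": {"series": [0.002,0.0007,0.001,0,0,0.01,0.003,0.001,0.001,0,0,0.01,0.003,0.001,0.001,0,0,0.01]}}

```text
t: 5.65
ee_pos: [568.2, -199.6, 70.9]
eef_rot: [-3.026, -0.349, -0.577]
wrist_force: [-15.5, -2.8, 11.0]
grip_width: -0.1
```

```bash
python3 - <<'E'
from h import *
plan([-24,0,72],np.radians(68));print(env.observe()["torque"].round(2))
E
```

```text
t 5.65 tcp [ 568.2 -199.6   70.9] want [ 595.7 -191.1   72. ] d(m) [0.0275 0.0085 0.0011] turn units [ 0.022 -0.048  0.056] F [-15.5  -2.8  11. ] w -0.1
tcp in box [-52.7  -1.8  70.9] q [ 0.42  0.55  0.02  2.06 -0.84  0.32 -0.13]
[-0.24  2.11  0.12]
```

The tool is wedged at about 15 N. The force direction fits the lip's outer end catching on the finger's thicker part, about 40 mm behind the tip. I'll back out, then fit the arm kinematics to see whether a flatter lean is possible.

Request:
{"method": "play_rows", "body": {"series": [-0.005,-0.0012,0,0,0,0,-0.01,-0.0024,0,0,0,0,-0.012,-0.003,0,0,0,0,-0.012,-0.003,0,0,0,0,0,0,0.01,0,0,0,0,0,0,0,0,0]}}

```text
t: 6.4
ee_pos: [527.2, -209.9, 81.7]
eef_rot: [-3.026, -0.348, -0.578]
wrist_force: [0.3, -0.1, -0.2]
grip_width: 0.1
```

```bash
cat > fit.py <<'E'
from h import *
from scipy.optimize import least_squares
import itertools,json
D=[([1.41,.508,-.238,1.501,.126,1.149,-.155],[164.0,-602.6,230.5],[-3.112,-.416,0]),
([1.45,.3,-.52,1.97,-.43,.79,-.08],[363,-365.1,242.1],[-2.97,-.361,-.719]),
([1.52,.45,-1.03,2.29,-1.25,.21,.49],[493.1,-213.6,213],[-2.799,-.335,-1.158]),
([1.37,.59,-.87,2.26,-1.51,.18,.85],[510.5,-235.5,148.3],[-2.79,-.353,-1.106]),
([.67,.36,-.14,2.14,-.74,.4,-.14],[505.8,-211.9,153.8],[-2.986,-.355,-.693]),
([.8,.52,-.33,2.23,-.99,.18,.16],[500.7,-216.3,76],[-2.993,-.346,-.68]),
([.66,.53,-.23,2.15,-.96,.2,.07],[542.2,-210.6,75.6],[-3.005,-.348,-.681]),
([.51,.53,-.06,2.13,-.88,.28,-.04],[540.7,-206.2,72.4],[-3.026,-.358,-.597]),
([.44,.55,-.01,2.07,-.86,.3,-.11],[567,-200,69.2],[-3.024,-.35,-.59]),
([.42,.55,.02,2.06,-.84,.32,-.13],[568.2,-199.6,70.9],[-3.026,-.349,-.577])]
o=env.observe();D.append((o["q"],o["ee_pos"],o["eef_rot"]))
def fk(q,m,s):
    z=lambda a:Ro.from_rotvec([0,0,a]); y=lambda a:Ro.from_rotvec([0,a,0])
    h,L1,e1,L2,e2,L3,e3,o1,o3,o5,o7=m
    R=z(s[0]*q[0]+o1)*y(q[1]); p=np.array([0,0,h])
    R=R*z(s[1]*q[2]+o3); p=p+R.apply([e1,0,L1]); R=R*y(q[3])*z(s[2]*q[4]+o5); p=p+R.apply([e2,0,L2])
    R=R*y(q[5]); p=p+R.apply([e3,0,L3]); return p,R*z(s[3]*q[6]+o7)
if __name__=="__main__":
    best=None
    for s in itertools.product([1,-1],repeat=4):
      for o1 in(-2.7,.1,-1.3,1.8):
       for o7 in(0,1.57,3.14,-1.57):
        def res(m):
            r=[]
            for q,p,v in D:
                P,R=fk(q,m,s); r+=list((P-p)/10); r+=list(30*(R*Ro.from_rotvec(v).inv()).as_rotvec())
            return r
        S=least_squares(res,[350,400,0,400,0,250,0,o1,0,0,o7],x_scale=[100]*7+[1]*4,loss="soft_l1",max_nfev=40)
        if best is None or S.cost<best[0]: best=(S.cost,s,S.x,res(S.x))
    print(best[0],best[1],best[2].round(3)); print(np.reshape(best[3],(-1,6)).round(2))
    json.dump([list(best[1]),list(best[2])],open("m.json","w"))
E
python3 fit.py; python3 -c "
from h import *
plan([-90,0,80],np.radians(68))"
```

```text
2.1654023831941203 (-1, -1, -1, -1) [ 2.38796e+02  5.66697e+02  3.19000e-01  3.75803e+02 -5.94200e+00
  3.53727e+02 -6.25300e+00 -3.80000e-02  1.70000e-02 -2.50000e-02
  1.57200e+00]
[[ 0.33  0.29  0.15 -0.26  0.39 -0.38]
 [ 0.29  0.02 -0.16 -0.22  0.29 -0.17]
 [-0.17 -0.61 -0.06 -0.25 -0.21 -0.37]
 [-0.12 -0.13  0.18 -0.31 -0.52 -0.01]
 [ 0.26 -0.4   0.12 -0.41 -0.13 -0.32]
 [-0.27  0.49 -0.32  0.11  0.06  0.18]
 [ 0.29  0.03  0.34 -0.28 -0.34  0.13]
 [-0.29  0.6  -0.34  0.11  0.12  0.13]
 [ 0.25  0.08  0.22 -0.18 -0.27 -0.18]
 [ 0.09 -0.2   0.11 -0.25 -0.21 -0.14]
 [-0.1   0.16 -0.26 -0.09  0.05 -0.06]]
t 6.4 tcp [ 527.2 -209.9   81.7] want [ 531.5 -206.6   80. ] d(m) [ 0.0043  0.0033 -0.0017] turn units [ 0.021 -0.043  0.06 ] F [ 0.3 -0.1 -0.2] w 0.1
tcp in box [-95.   -2.2  81.7] q [ 0.5   0.5  -0.01  2.13 -0.85  0.32 -0.06]
```

The model fits to within a few mm. Now I'll find which leans have in-range solutions.

```bash
cat > ik.py <<'E'
from fit import *
s,m=json.load(open("m.json"))
lo=np.array([-3.08,-.24,-1.43,0,-1.52,.17,-2.89])+.04;hi=np.array([3.08,2.05,1.35,2.5,4.66,1.96,2.89])-.04
def ik(p,R,q0):
    f=lambda q:np.r_[(fk(q,m,s)[0]-p)/5,60*(fk(q,m,s)[1]*R.inv()).as_rotvec(),.01*(q-q0)]
    S=least_squares(f,np.clip(q0,lo,hi),bounds=(lo,hi),max_nfev=60);return S.x,np.linalg.norm(S.fun[:6])
E
python3 - <<'E'
from ik import *
rng=np.random.default_rng(0)
for th in(45,52,58):
  for x,z in((-100,85),(-25,75)):
    for fl in(1,-1):
      out={}
      for k in range(14):
        q,e=ik(w([x,0,z],POSE)[0],target(np.radians(th),POSE[2],fl),rng.uniform(lo,hi)*[.4,1,1,1,1,1,1])
        if e<1: out[tuple(np.round(q[[2,4]],0))]=q
      for q in out.values(): print(th,x,fl,q.round(2))
E
```

```text
45 -100 1 [ 1.46  1.04 -1.29  2.35  2.17  0.44  0.42]
45 -100 1 [ 0.89  0.61 -0.26  2.35  4.18  0.54 -1.71]
45 -100 1 [ 0.03  0.93  1.19  2.36  4.47  1.53 -2.09]
45 -100 1 [ 1.36  0.85 -1.01  2.33  2.86  0.24 -0.31]
45 -100 -1 [-0.01  1.01  1.31  2.36  4.48  1.66  1.02]
45 -100 -1 [0.51 0.61 0.29 2.36 4.35 0.84 1.24]
45 -100 -1 [ 1.45  1.01 -1.25  2.35  2.22  0.41 -2.78]
45 -100 -1 [ 1.31  0.79 -0.92  2.33  3.19  0.24  2.48]
45 -25 1 [ 1.28  1.04 -1.21  2.24  2.21  0.44  0.32]
45 -25 1 [-0.05  0.89  1.03  2.25  4.35  1.32 -2.23]
45 -25 1 [ 1.11  0.81 -0.83  2.22  3.18  0.25 -0.74]
45 -25 -1 [ 1.18  0.87 -0.95  2.22  2.76  0.26  2.85]
45 -25 -1 [ 0.79  0.66 -0.33  2.24  4.03  0.45  1.46]
45 -25 -1 [-0.01  0.84  0.94  2.25  4.35  1.24  0.94]
45 -25 -1 [ 1.3   1.09 -1.27  2.24  2.14  0.5  -2.73]
45 -25 -1 [ 0.93  0.7  -0.54  2.23  3.83  0.34  1.69]
52 -100 1 [ 0.66  0.54 -0.02  2.29  4.44  0.5  -2.07]
52 -100 1 [ 0.08  0.7   0.88  2.29  4.54  1.05 -2.2 ]
52 -100 1 [ 1.35  0.83 -1.09  2.28  1.99  0.25  0.48]
52 -100 -1 [ 0.72  0.54 -0.1   2.29  4.42  0.46  1.1 ]
52 -100 -1 [0.06 0.71 0.9
[... 500 characters left out ...]

58 -100 1 [ 0.84  0.53 -0.37  2.23 -1.48  0.21 -2.48]
58 -100 1 [-0.16  0.91  1.31  2.25  4.62  1.34 -2.37]
58 -100 1 [ 0.83  0.53 -0.36  2.25  4.62  0.21 -2.3 ]
58 -100 1 [ 1.3   0.8  -1.09  2.23  1.51  0.31  0.89]
58 -100 -1 [ 0.84  0.53 -0.37  2.23 -1.48  0.21  0.66]
58 -100 -1 [ 0.83  0.53 -0.36  2.25  4.62  0.21  0.84]
58 -25 1 [ 0.63  0.59 -0.24  2.11 -1.48  0.22 -2.59]
58 -25 1 [ 1.12  0.83 -1.02  2.11  1.48  0.33  0.87]
58 -25 1 [-0.17  0.83  1.07  2.11  4.61  1.08 -2.55]
58 -25 1 [ 1.23  1.08 -1.39  2.11  1.57  0.73  0.85]
58 -25 -1 [ 0.63  0.59 -0.24  2.11 -1.48  0.22  0.56]
58 -25 -1 [-0.24  0.96  1.28  2.11  4.58  1.3   0.57]
58 -25 -1 [ 1.2   0.97 -1.24  2.11  1.54  0.55 -2.3 ]
```

```bash
cat >> ik.py <<'E'
def rows(qt,n):
    q0=np.array(env.observe()["q"]);Q=[fk(q0+(np.array(qt)-q0)*k/n,m,s) for k in range(n+1)]
    for (p0,R0),(p1,R1) in zip(Q,Q[1:]): print(",".join(f"{v:g}" for v in np.r_[((p1-p0)/1000).round(3),((R1*R0.inv()).as_rotvec(degrees=True)/8).round(2)]),end=", ")
    print()
E
python3 - <<'E'
from ik import *
W=[[.7,.3,-.3,1.9,0,.8,0],[1.0,.5,-.7,2.1,1.3,.7,.1],[1.46,.9,-1.25,2.35,2.17,.5,.4]]
for q in W:
    p,R=fk(q,m,s);print(p.round(),R.as_matrix()[:,2].round(2))
q,e=ik(w([-100,0,130],POSE)[0],target(np.radians(45),POSE[2],1),np.array([1.46,.95,-1.25,2.3,2.17,.44,.42]));print("C",q.round(2),e)
rows(W[0],8)
E
```

```text
[ 480. -228.  222.] [ 0.17  0.   -0.99]
[ 455. -391.  148.] [ 0.17 -0.47 -0.86]
[ 512. -259.  105.] [ 0.67 -0.01 -0.74]
C [ 1.49  0.9  -1.28  2.32  2.02  0.3   0.48] 1.8142984833526765e-05
0.005,0.01,0.019,-0.08,-0.09,0.91, 0.001,0.008,0.018,-0.15,-0.04,0.89, -0.003,0.004,0.018,-0.22,0.01,0.86, -0.006,0,0.017,-0.28,0.06,0.82, -0.008,-0.004,0.017,-0.35,0.11,0.78, -0.01,-0.008,0.017,-0.42,0.15,0.73, -0.012,-0.013,0.017,-0.48,0.19,0.67, -0.012,-0.016,0.019,-0.54,0.23,0.61,
```

Request:
{"method": "play_rows", "body": {"series": [0.005,0.01,0.022,-0.08,-0.09,0.91,0.001,0.008,0.022,-0.15,-0.04,0.89,-0.003,0.004,0.022,-0.22,0.01,0.86,-0.006,0,0.022,-0.28,0.06,0.82,-0.008,-0.004,0.022,-0.35,0.11,0.78,-0.01,-0.008,0.022,-0.42,0.15,0.73,-0.012,-0.013,0.02,-0.48,0.19,0.67,-0.012,-0.016,0.02,-0.54,0.23,0.61]}}

```text
t: 7.4
ee_pos: [482.3, -226.8, 259.4]
eef_rot: [2.529, 1.694, 0.207]
wrist_force: [-0.4, 0.1, -0.5]
grip_width: -0.1
```

```bash
python3 - <<'E'
from ik import *
o=env.observe();print(o["ee_pos"].round(),o["q"].round(2),o["t"])
W=[1.0,.4,-.7,2.0,1.3,.7,.1]; print(fk(W,m,s)[0].round())
rows(W,12)
E
```

```text
[ 482. -227.  259.] [ 0.36  0.26  0.11  1.83 -0.13  0.91  0.14] 7.4
[ 501. -424.  246.]
-0.014,-0.022,-0.012,-0.51,0.35,0.49, -0.011,-0.022,-0.009,-0.49,0.31,0.52, -0.008,-0.022,-0.007,-0.48,0.28,0.54, -0.005,-0.021,-0.004,-0.46,0.24,0.57, -0.002,-0.021,-0.003,-0.45,0.21,0.59, 0.001,-0.019,-0.001,-0.43,0.17,0.62, 0.004,-0.018,0.001,-0.42,0.14,0.64, 0.006,-0.016,0.002,-0.41,0.1,0.65, 0.009,-0.014,0.003,-0.39,0.07,0.67, 0.011,-0.011,0.005,-0.39,0.04,0.68, 0.013,-0.009,0.006,-0.38,0.01,0.69, 0.014,-0.006,0.007,-0.38,-0.02,0.7,
```

Request:
{"method": "play_rows", "body": {"series": [-0.014,-0.022,-0.008,-0.51,0.35,0.49,-0.011,-0.022,-0.007,-0.49,0.31,0.52,-0.008,-0.022,-0.006,-0.48,0.28,0.54,-0.005,-0.021,-0.004,-0.46,0.24,0.57,-0.002,-0.021,-0.003,-0.45,0.21,0.59,0.001,-0.019,-0.001,-0.43,0.17,0.62,0.004,-0.018,0.001,-0.42,0.14,0.64,0.006,-0.016,0.002,-0.41,0.1,0.65,0.009,-0.014,0.003,-0.39,0.07,0.67,0.011,-0.011,0.005,-0.39,0.04,0.68,0.013,-0.009,0.006,-0.38,0.01,0.69,0.014,-0.006,0.007,-0.38,-0.02,0.7]}}

```text
t: 8.9
ee_pos: [507.7, -430.4, 260.0]
eef_rot: [1.012, 2.332, -0.591]
wrist_force: [0.5, 0.3, 0.8]
grip_width: 0.1
```

```bash
python3 - <<'E'
from ik import *
o=env.observe();print(o["ee_pos"].round(),o["q"].round(2),o["t"])
rng=np.random.default_rng(1)
q,e=ik(w([-110,0,200],POSE)[0],target(np.radians(45),POSE[2],1),o["q"]+[0.4,.2,-.4,.3,.9,-.2,.2]);print("C",q.round(2),e)
rows(q,14)
Q=[fk(o["q"]+(q-o["q"])*k/7,m,s)[0].round() for k in range(8)];print(Q)
E
```

```text
[ 508. -430.  260.] [0.24 0.33 0.28 2.   0.91 0.37 0.45] 8.9
C [ 1.6   0.75 -1.38  2.27  1.34  0.21  1.08] 1.4336653410628018e-05
0.001,0.011,-0.034,0.21,0.44,0.55, -0,0.013,-0.031,0.25,0.37,0.56, -0.001,0.014,-0.028,0.28,0.29,0.57, -0.001,0.016,-0.024,0.3,0.21,0.58, -0.001,0.017,-0.02,0.31,0.12,0.58, -0,0.018,-0.015,0.31,0.02,0.58, 0,0.018,-0.009,0.3,-0.07,0.58, 0.001,0.018,-0.003,0.28,-0.17,0.57, 0.001,0.017,0.003,0.24,-0.26,0.56, 0.002,0.016,0.01,0.2,-0.35,0.54, 0.002,0.014,0.016,0.14,-0.44,0.52, 0.001,0.011,0.022,0.07,-0.52,0.49, -0.001,0.009,0.027,-0.01,-0.59,0.46, -0.003,0.007,0.032,-0.1,-0.65,0.42, 
[array([ 512., -410.,  254.]), array([ 513., -386.,  189.]), array([ 511., -356.,  136.]), array([ 509., -321.,  102.]), array([ 511., -285.,   90.]), array([ 514., -252.,  103.]), array([ 516., -227.,  141.]), array([ 512., -211.,  200.])]
```

```bash
python3 - <<'E'
from ik import *
W=[.4,.38,.1,2.1,2.2,.55,.2];p,R=fk(W,m,s);print(p.round(),R.as_matrix()[:,2].round(2))
for q0 in([.8,.6,-.3,2.3,3.5,.4,-1],[.5,.5,0,2.2,3.5,.5,-.5],[.5,.5,0,2.2,2.8,.5,-.5]):
    q,e=ik(w([-110,0,190],POSE)[0],target(np.radians(45),POSE[2],1),np.array(q0));print("C",q.round(2),e)
rows(W,12)
E
```

```text
[ 553. -469.  298.] [ 0.46 -0.76 -0.46]
C [ 1.36  0.48 -0.89  2.29  4.62  0.21 -2.25] 0.9889314893144852
C [ 1.36  0.48 -0.89  2.29  4.62  0.21 -2.25] 0.9889314893212002
C [ 1.36  0.48 -0.89  2.29  4.62  0.21 -2.25] 0.9889314893211901
-0.005,-0.009,0,-0.37,0.38,0.35, -0.004,-0.009,0.001,-0.38,0.36,0.36, -0.002,-0.008,0.002,-0.38,0.35,0.36, -0.001,-0.008,0.003,-0.38,0.33,0.38, 0.001,-0.007,0.004,-0.39,0.31,0.39, 0.003,-0.006,0.004,-0.39,0.29,0.4, 0.004,-0.005,0.005,-0.38,0.27,0.41, 0.006,-0.004,0.005,-0.38,0.26,0.43, 0.008,-0.003,0.005,-0.38,0.24,0.44, 0.009,-0.001,0.005,-0.37,0.22,0.46, 0.01,0,0.005,-0.36,0.2,0.47, 0.011,0.002,0.005,-0.35,0.18,0.49,
```

Request:
{"method": "play_rows", "body": {"series": [-0.005,-0.009,0,-0.37,0.38,0.35,-0.004,-0.009,0.001,-0.38,0.36,0.36,-0.002,-0.008,0.002,-0.38,0.35,0.36,-0.001,-0.008,0.003,-0.38,0.33,0.38,0.001,-0.007,0.004,-0.39,0.31,0.39,0.003,-0.006,0.004,-0.39,0.29,0.4,0.004,-0.005,0.005,-0.38,0.27,0.41,0.006,-0.004,0.005,-0.38,0.26,0.43,0.008,-0.003,0.005,-0.38,0.24,0.44,0.009,-0.001,0.005,-0.37,0.22,0.46,0.01,0,0.005,-0.36,0.2,0.47,0.011,0.002,0.005,-0.35,0.18,0.49]}}

```text
t: 10.4
ee_pos: [558.3, -484.2, 309.1]
eef_rot: [-0.284, 2.337, -1.272]
wrist_force: [-0.2, -0.2, -0.3]
grip_width: 0.1
```

```bash
python3 - <<'E'
from ik import *
o=env.observe();print(o["ee_pos"].round(),o["q"].round(2),o["t"])
for th in(45,50):
 for fl in(1,-1):
  for d in([.5,.2,-.4,.2,1.2,.1,-.8],[.8,.4,-.8,.2,.8,0,0],[.2,.2,0,.2,1.5,.1,-1]):
    q,e=ik(w([-115,0,115],POSE)[0],target(np.radians(th),POSE[2],fl),o["q"]+d);print(th,fl,q.round(2),round(e,3),np.abs(q-o["q"]).sum().round(1))
E
```

```text
[ 558. -484.  309.] [0.23 0.39 0.32 2.13 2.36 0.49 0.04] 10.4
45 1 [ 1.11  0.57 -0.53  2.35  4.22  0.39 -1.75] 0.0 5.9
45 1 [ 1.31  0.66 -0.85  2.34  3.81  0.21 -1.32] 0.0 5.8
45 1 [ 0.87  0.52 -0.18  2.35  4.36  0.57 -1.89] 0.0 5.5
45 -1 [0.73 0.52 0.02 2.35 4.41 0.68 1.2 ] 0.0 4.5
45 -1 [ 1.02  0.54 -0.39  2.35  4.29  0.47  1.32] 0.0 5.1
45 -1 [0.61 0.52 0.19 2.36 4.44 0.76 1.17] 0.0 4.3
50 1 [ 1.07  0.53 -0.54  2.31  4.41  0.28 -2.  ] 0.0 6.3
50 1 [ 1.14  0.55 -0.65  2.3   4.34  0.21 -1.93] 0.0 6.5
50 1 [ 0.92  0.49 -0.31  2.31  4.48  0.4  -2.08] 0.001 5.9
50 -1 [ 0.8   0.48 -0.14  2.31  4.51  0.48  1.03] 0.0 4.5
50 -1 [ 1.03  0.52 -0.48  2.31  4.43  0.31  1.12] 0.0 5.2
50 -1 [0.66 0.48 0.05 2.31 4.54 0.58 1.  ] 0.0 4.2
```

```bash
python3 - <<'E'
from ik import *
o=env.observe()
q=np.array([.73,.52,.02,2.35,4.41,.68,1.2])
for k in range(0,25,4):
    p,R=fk(o["q"]+(q-o["q"])*k/24,m,s);print(p.round(),R.as_matrix()[:,2].round(2))
rows(q,24)
E
```

```text
[ 552. -458.  290.] [ 0.48 -0.74 -0.47]
[ 566. -451.  273.] [ 0.57 -0.68 -0.46]
[ 579. -429.  248.] [ 0.66 -0.57 -0.48]
[ 584. -391.  216.] [ 0.73 -0.43 -0.53]
[ 577. -339.  180.] [ 0.77 -0.25 -0.59]
[ 553. -278.  145.] [ 0.76 -0.04 -0.65]
[ 510. -211.  115.] [ 0.69  0.17 -0.7 ]
0.003,0,-0.003,-0.42,0.55,0.56, 0.004,0.001,-0.004,-0.42,0.54,0.57, 0.004,0.002,-0.004,-0.41,0.53,0.58, 0.004,0.003,-0.005,-0.41,0.51,0.58, 0.004,0.004,-0.005,-0.41,0.5,0.59, 0.003,0.005,-0.006,-0.4,0.48,0.6, 0.003,0.006,-0.007,-0.4,0.47,0.61, 0.003,0.007,-0.007,-0.4,0.45,0.62, 0.002,0.008,-0.008,-0.39,0.43,0.63, 0.002,0.009,-0.008,-0.39,0.41,0.64, 0.001,0.01,-0.008,-0.38,0.39,0.65, 0,0.011,-0.009,-0.37,0.37,0.66, -0,0.012,-0.009,-0.37,0.34,0.67, -0.001,0.013,-0.009,-0.36,0.32,0.69, -0.002,0.013,-0.009,-0.35,0.3,0.7, -0.003,0.014,-0.009,-0.34,0.27,0.71, -0.004,0.015,-0.009,-0.33,0.25,0.72, -0.005,0.015,-0.009,-0.32,0.22,0.73, -0.007,0.016,-0.009,-0.31,0.19,0.74, -0.008,0.016,-0.008,-0.29,0.17,0.74, -0.009,0.016,-0.008,-0.28,0.14,0.75, -0.01,0.017,-0.008,-0.26,0.12,0.76, -0.011,0.017,-0.007,-0.25,0.09,0.77, -0.013,0.017,-0.007,-0.23,0.06,0.77,
```

Request:
{"method": "play_rows", "body": {"series": [0.007,0.001,-0.005,-0.84,1.09,1.13,0.008,0.005,-0.007,-0.82,1.04,1.16,0.007,0.009,-0.008,-0.81,0.98,1.19,0.006,0.013,-0.01,-0.8,0.92,1.23,0.004,0.017,-0.01,-0.78,0.84,1.27,0.001,0.021,-0.01,-0.75,0.76,1.31]}}

```text
t: 11.15
ee_pos: [597.6, -413.2, 260.2]
eef_rot: [-1.753, 1.846, -1.463]
wrist_force: [-0.0, 0.2, -0.5]
grip_width: -0.3
```

```bash
python3 - <<'E'
from ik import *
o=env.observe();print(o["ee_pos"].round(),o["q"].round(2),o["t"])
best=None
for d in([.4,.1,-.3,.1,1,.1,.6],[.2,.1,0,.1,1,.1,.6],[.6,.1,-.5,.1,.8,0,.6]):
    q,e=ik(w([-115,0,115],POSE)[0],target(np.radians(45),POSE[2],-1),o["q"]+d);c=np.abs(q-o["q"]).sum();print(q.round(2),round(e,3),c)
    if e<.1 and (best is None or c<best[0]): best=(c,q)
q=best[1]
for k in range(0,13,2):
    p,R=fk(o["q"]+(q-o["q"])*k/12,m,s);print(p.round(),R.as_matrix()[:,2].round(2))
rows(q,12)
E
```

```text
[ 598. -413.  260.] [0.39 0.43 0.22 2.24 3.19 0.58 0.43] 11.15
[ 0.82  0.52 -0.1   2.35  4.38  0.61  1.23] 0.0 2.9743640366653485
[0.67 0.52 0.1  2.36 4.42 0.71 1.18] 0.0 2.7287790864914925
[ 1.    0.54 -0.37  2.35  4.3   0.48  1.31] 0.0 3.5082176536169705
[ 586. -392.  242.] [ 0.71 -0.5  -0.49]
[ 587. -372.  222.] [ 0.75 -0.41 -0.52]
[ 583. -347.  201.] [ 0.77 -0.31 -0.55]
[ 574. -317.  178.] [ 0.78 -0.2  -0.59]
[ 559. -284.  156.] [ 0.77 -0.08 -0.64]
[ 536. -249.  134.] [ 0.74  0.04 -0.67]
[ 507. -213.  115.] [ 0.69  0.17 -0.71]
0.001,0.009,-0.009,-0.52,0.47,0.77, 0,0.011,-0.01,-0.51,0.45,0.79, -0.001,0.012,-0.011,-0.49,0.42,0.8, -0.002,0.013,-0.011,-0.48,0.38,0.82, -0.004,0.014,-0.011,-0.46,0.35,0.84, -0.005,0.015,-0.011,-0.44,0.32,0.85, -0.007,0.016,-0.011,-0.42,0.28,0.87, -0.009,0.017,-0.011,-0.4,0.25,0.88, -0.01,0.017,-0.011,-0.38,0.21,0.9, -0.012,0.018,-0.011,-0.35,0.18,0.91, -0.014,0.018,-0.01,-0.32,0.14,0.92, -0.016,0.018,-0.009,-0.29,0.1,0.93,
```

Request:
{"method": "play_rows", "body": {"series": [-0.004,0.009,-0.009,-0.52,0.47,0.77,-0.004,0.011,-0.01,-0.51,0.45,0.79,-0.004,0.012,-0.011,-0.49,0.42,0.8,-0.006,0.013,-0.011,-0.48,0.38,0.82,-0.007,0.014,-0.011,-0.46,0.35,0.84,-0.008,0.015,-0.011,-0.44,0.32,0.85,-0.009,0.016,-0.011,-0.42,0.28,0.87,-0.01,0.017,-0.011,-0.4,0.25,0.88,-0.011,0.017,-0.011,-0.38,0.21,0.9,-0.012,0.018,-0.011,-0.35,0.18,0.91,-0.013,0.018,-0.01,-0.32,0.14,0.92,-0.014,0.018,-0.009,-0.29,0.1,0.93,0,0,0,0,0,0]}}

```text
t: 12.78
ee_pos: [499.3, -225.7, 133.6]
eef_rot: [-2.795, -0.433, -1.135]
wrist_force: [-0.3, -0.8, 0.0]
grip_width: -0.2
```

```bash
python3 - <<'E'
from h import *
plan([-100,0,85])
E
```

```text
t 12.78 tcp [ 499.3 -225.7  133.6] want [ 521.8 -209.    85. ] d(m) [ 0.0225  0.0168 -0.0486] turn units [ 0.166 -0.077 -0.447] F [-0.3 -0.8  0. ] w -0.2
tcp in box [-125.8  -11.   133.6] q [0.69 0.49 0.14 2.33 4.57 0.73 1.12]
```

Request:
{"method": "play_rows", "body": {"series": [0.002,0.004,-0.01,0.04,-0.02,-0.11,0.002,0.004,-0.01,0.04,-0.02,-0.11,0.003,0.004,-0.012,0.04,-0.02,-0.11,0.004,0.002,-0.012,0.04,-0.02,-0.11,0.004,0.002,-0.012,0,0,0,0,0,0,0,0,0]}}

```text
t: 13.52
ee_pos: [520.4, -214.1, 79.1]
eef_rot: [-2.809, -0.308, -1.175]
wrist_force: [-1.0, -0.5, 0.2]
grip_width: -0.1
```

```bash
python3 - <<'E'
from h import *
plan([-90,0,68])
E
```

```text
t 13.53 tcp [ 520.4 -214.1   79.1] want [ 531.5 -206.6   68. ] d(m) [ 0.0112  0.0075 -0.0111] turn units [0.007 0.049 0.14 ] F [-1.  -0.5  0.2] w -0.1
tcp in box [-102.6   -4.6   79.1] q [0.62 0.64 0.14 2.41 4.22 0.81 1.39]
```

Request:
{"method": "play_rows", "body": {"series": [0.003,0.003,-0.004,0,0.02,0.05,0.004,0.003,-0.004,0,0.02,0.05,0.003,0.001,-0.003,0,0.01,0.04,0,0,0,0,0,0]}}

```text
t: 14.02
ee_pos: [532.1, -207.6, 69.0]
eef_rot: [-2.803, -0.334, -1.163]
wrist_force: [-0.6, -0.7, 0.4]
grip_width: -0.2
```

```bash
python3 - <<'E'
from h import *
import cv2
plan([-70,0,68])
f=lambda i:cv2.resize(i,None,fx=7,fy=7,interpolation=cv2.INTER_CUBIC)
t=env.capture("top");s=env.capture("side")
cv2.imwrite("pics/c5.png",np.hstack([f(t[160:240,305:362]),f(s[135:215,285:342])]))
E
```

```text
t 14.03 tcp [ 532.1 -207.6   69. ] want [ 551.  -201.9   68. ] d(m) [ 0.0189  0.0057 -0.001 ] turn units [0.014 0.012 0.007] F [-0.6 -0.7  0.4] w -0.2
tcp in box [-89.7  -1.1  69. ] q [0.6  0.66 0.14 2.39 4.2  0.81 1.4 ]
```

View pics/c5.png

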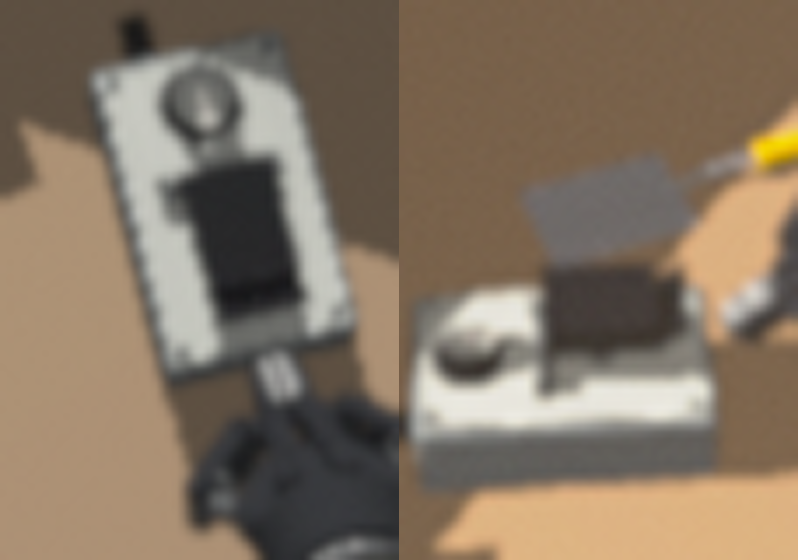

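The pads are at about (279,378), some 2 mm to the -y side of the guard's centreline, and the guard is shut. I'll correct that and advance.

Request:
{"method": "play_rows", "body": {"series": [0.007,0.0025,-0.0005,0,0,0,0.008,0.0025,-0.0005,0,0,0,0.008,0.0025,0,0,0,0,0.005,0.0015,0,0,0,0,0,0,0,0,0,0]}}

```text
t: 14.75
ee_pos: [562.1, -197.9, 68.4]
eef_rot: [-2.803, -0.333, -1.164]
wrist_force: [-0.1, 0.1, -0.4]
grip_width: 0.0
```

```bash
python3 - <<'E'
from h import *
plan([-45,0.5,68])
E
```

```text
t 14.75 tcp [ 562.1 -197.9   68.4] want [ 575.1 -195.6   68. ] d(m) [ 0.013   0.0023 -0.0004] turn units [0.014 0.016 0.01 ] F [-0.1  0.1 -0.4] w 0.0
tcp in box [-58.2   1.3  68.4] q [0.55 0.67 0.12 2.35 4.16 0.77 1.36]
```

Request:
{"method": "play_rows", "body": {"series": [0.004,0.0008,0,0,0,0,0.004,0.0008,0,0,0,0,0.003,0.0006,0,0,0,0]}}

```text
t: 15.12
ee_pos: [573.1, -195.9, 68.2]
eef_rot: [-2.804, -0.332, -1.163]
wrist_force: [0.1, 0.2, -0.2]
grip_width: 0.2
```

```bash
python3 - <<'E'
from h import *
plan([-38,0.5,68])
E
```

```text
t 15.12 tcp [ 573.1 -195.9   68.2] want [ 581.9 -193.9   68. ] d(m) [ 0.0088  0.002  -0.0002] turn units [0.014 0.008 0.016] F [ 0.1  0.2 -0.2] w 0.2
tcp in box [-47.    0.6  68.2] q [0.53 0.67 0.11 2.33 4.15 0.75 1.34]
```

Request:
{"method": "play_rows", "body": {"series": [0.003,0.0007,0,0,0,0,0.003,0.0007,0,0,0,0,0.003,0.0007,0,0,0,0]}}

```text
t: 15.5
ee_pos: [582.2, -193.9, 67.8]
eef_rot: [-2.805, -0.331, -1.162]
wrist_force: [-1.7, -0.1, 0.1]
grip_width: 0.2
```

```bash
python3 - <<'E'
from h import *
plan([-30,0.5,68])
E
```

```text
t 15.5 tcp [ 582.2 -193.9   67.8] want [ 589.7 -192.1   68. ] d(m) [0.0075 0.0019 0.0002] turn units [0.014 0.    0.021] F [-1.7 -0.1  0.1] w 0.2
tcp in box [-37.7   0.5  67.8] q [0.52 0.67 0.11 2.31 4.15 0.74 1.33]
```

Request:
{"method": "play_rows", "body": {"series": [0.003,0.0007,0,0,0,0,0.003,0.0007,0,0,0,0,0.002,0.0005,0,0,0,0]}}

```text
t: 15.88
ee_pos: [590.4, -192.1, 67.7]
eef_rot: [-2.806, -0.33, -1.161]
wrist_force: [-2.1, 0.3, 1.7]
grip_width: -0.1
```

```bash
python3 - <<'E'
from h import *
plan([-22,0.5,68])
E
```

```text
t 15.88 tcp [ 590.4 -192.1   67.7] want [ 597.5 -190.2   68. ] d(m) [0.0071 0.002  0.0003] turn units [ 0.015 -0.004  0.026] F [-2.1  0.3  1.7] w -0.1
tcp in box [-29.4   0.3  67.7] q [0.51 0.67 0.1  2.3  4.14 0.73 1.32]
```

Request:
{"method": "play_rows", "body": {"series": [0.002,0.0005,0,0,0,0,0.0015,0.0004,0,0,0,0]}}

```text
t: 16.12
ee_pos: [594.3, -191.1, 68.0]
eef_rot: [-2.805, -0.33, -1.162]
wrist_force: [-1.9, 0.2, 0.9]
grip_width: -0.1
```

Request:
{"method": "play_rows", "body": {"series": [0.0015,0.0004,0,0,0,0,0,0,0,0,0,0]}}

```text
t: 16.38
ee_pos: [596.1, -190.7, 68.0]
eef_rot: [-2.805, -0.331, -1.162]
wrist_force: [-1.2, -1.0, 0.2]
grip_width: 0.1
```

Request:
{"method": "play_rows", "body": {"series": [0.0015,0.0004,0,0,0,0,0,0,0,0,0,0]}}

```text
t: 16.62
ee_pos: [597.6, -190.3, 67.9]
eef_rot: [-2.805, -0.33, -1.162]
wrist_force: [-0.6, 0.3, 0.2]
grip_width: -0.0
```

Request:
{"method": "play_rows", "body": {"series": [0.0012,0.0003,0,0,0,0,0,0,0,0,0,0]}}

```text
t: 16.88
ee_pos: [598.8, -189.9, 67.8]
eef_rot: [-2.805, -0.33, -1.161]
wrist_force: [-1.3, -0.1, 0.5]
grip_width: 0.1
```

Request:
{"method": "play_rows", "body": {"series": [0.0015,0.0004,0,0,0,0]}}

```text
t: 17.0
ee_pos: [600.0, -189.7, 67.6]
eef_rot: [-2.806, -0.33, -1.16]
wrist_force: [-5.2, -1.7, 1.2]
grip_width: 0.5
```

Request:
{"method": "play_rows", "body": {"series": [0.0015,0.0004,0,0,0,0]}}

```text
t: 17.12
ee_pos: [600.4, -189.7, 67.2]
eef_rot: [-2.808, -0.328, -1.158]
wrist_force: [-11.3, -1.1, 7.4]
grip_width: -0.2
```

```bash
python3 - <<'E'
from h import *
import cv2
plan([-18,0.5,68])
f=lambda i:cv2.resize(i,None,fx=7,fy=7,interpolation=cv2.INTER_CUBIC)
t=env.capture("top");s=env.capture("side")
cv2.imwrite("pics/c6.png",np.hstack([f(t[160:240,305:362]),f(s[135:215,285:342])]))
E
```

```text
t 17.12 tcp [ 600.4 -189.7   67.2] want [ 601.4 -189.2   68. ] d(m) [0.001  0.0005 0.0008] turn units [ 0.017 -0.02   0.036] F [-11.3  -1.1   7.4] w -0.2
tcp in box [-19.1   0.3  67.2] q [0.49 0.67 0.1  2.28 4.13 0.71 1.3 ]
```

View pics/c6.png

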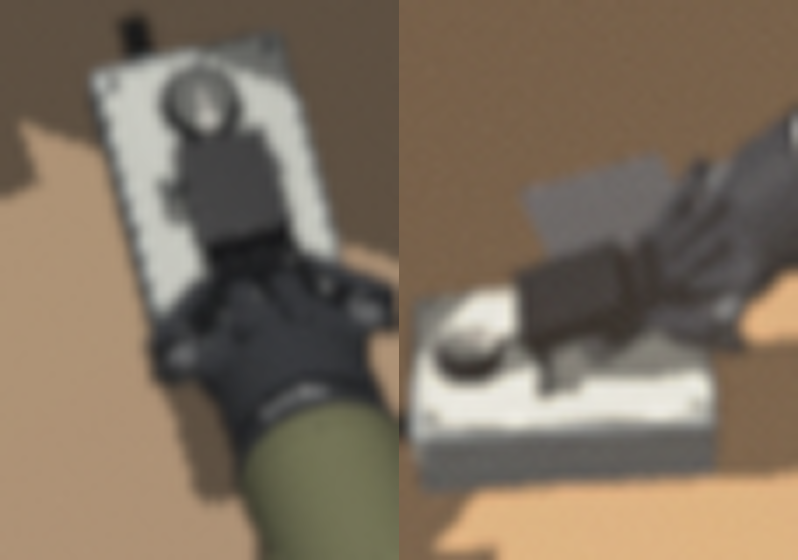

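Request:
{"method": "play_rows", "body": {"series": [0.001,0.0003,0.0005,0,0,0]}}

```text
t: 17.35
ee_pos: [600.1, -189.7, 67.4]
eef_rot: [-2.809, -0.327, -1.155]
wrist_force: [-6.9, -0.6, 2.5]
grip_width: 0.2
```

```bash
python3 - <<'E'
from h import *
o=env.observe();F=o["wrist_force"];T=o["torque"];print(o["t"],F,T)
R=Ro.from_rotvec(o["eef_rot"]).as_matrix();c,s=np.cos(POSE[2]),np.sin(POSE[2])
r0=np.cross(F,T)/(F@F)*1000; print("closest point offset mm tool frame",R.T@r0,"F tool",R.T@F)
F2=np.array([-15.5,-2.8,11]);T2=np.array([-.24,2.11,.12]);R2=Ro.from_rotvec([-3.026,-.349,-.577]).as_matrix();print("jam",R2.T@(np.cross(F2,T2)/(F2@F2)*1000),R2.T@F2)
E
```

```text
17.35 [-6.89457211 -0.56899659  2.47187414] [-0.21184869  1.20209932  0.10236711]
closest point offset mm tool frame [-147.87354661  -16.34626578   72.82426749] F tool [-3.1230891  -1.02056863 -6.57067711]
jam [-91.47084909 -12.58376589  61.04626076] [-10.58146381  -0.78063281 -16.01603059]
```

Request:
{"method": "play_rows", "body": {"series": [0.0025,0.0006,0.0005,0,0,0,0.0025,0.0006,0.0005,0,0,0]}}

```text
t: 17.6
ee_pos: [600.6, -189.7, 67.0]
eef_rot: [-2.815, -0.321, -1.146]
wrist_force: [-15.6, -1.0, 11.1]
grip_width: -0.1
```

```bash
python3 - <<'E'
from h import *
plan([-18,0.5,68]);o=env.observe();F=o["wrist_force"];T=o["torque"]
R=Ro.from_rotvec(o["eef_rot"]).as_matrix();P=R.T@np.cross(F,T)/(F@F)*1000;f=R.T@F;print(P,f,"z at x=11:",P[2]+f[2]*(11-P[0])/f[0])
E
```

```text
t 17.6 tcp [ 600.6 -189.7   67. ] want [ 601.4 -189.2   68. ] d(m) [0.0008 0.0004 0.001 ] turn units [ 0.022 -0.084  0.071] F [-15.6  -1.   11.1] w -0.1
tcp in box [-18.9   0.3  67. ] q [0.49 0.67 0.1  2.28 4.13 0.7  1.29]
[-74.37873918 -25.70407539  16.71158039] [ -3.31158033  -2.58787914 -18.7193672 ] z at x=11: 499.33190430388083
```

The force is now mainly straight back along the finger, and the tip has stalled at box x ≈ -19, within 3 mm of where the toggle's stop was predicted. I'll withdraw straight back.

Request:
{"method": "play_rows", "body": {"series": [-0.004,-0.001,0,0,0,0,-0.006,-0.0014,0,0,0,0,-0.007,-0.0017,0,0,0,0,-0.008,-0.002,0,0,0,0,-0.008,-0.002,0,0,0,0,-0.01,-0.0024,0,0,0,0,-0.012,-0.003,0,0,0,0,-0.015,-0.0035,0,0,0,0,-0.02,-0.005,0,0,0,0,-0.02,-0.005,0.003,0,0,0,0,0,0,0,0,0]}}

```text
t: 18.98
ee_pos: [483.6, -218.4, 70.6]
eef_rot: [-2.815, -0.319, -1.148]
wrist_force: [1.2, -0.2, -0.8]
grip_width: -0.3
```

```bash
python3 - <<'E'
from h import *
import cv2
plan([-120,0,80])
f=lambda i,a:cv2.resize(i,None,fx=a,fy=a,interpolation=cv2.INTER_CUBIC)
t=env.capture("top");s=env.capture("side")
cv2.imwrite("pics/c7.png",np.hstack([f(t[165:225,310:360],8),f(s[165:225,290:340],8)]))
E
```

```text
t 18.98 tcp [ 483.6 -218.4   70.6] want [ 502.4 -213.7   80. ] d(m) [0.0188 0.0047 0.0094] turn units [ 0.02  -0.075  0.08 ] F [ 1.2 -0.2 -0.8] w -0.3
tcp in box [-139.3   -0.2   70.6] q [0.68 0.65 0.17 2.45 4.26 0.84 1.45]
```

View pics/c7.png

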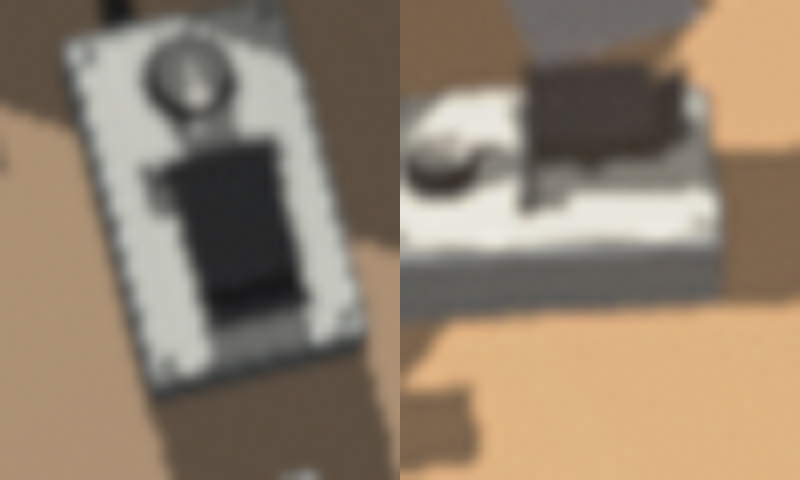

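```bash
python3 - <<'E'
from h import *
import cv2
a=cv2.imread("pics/side0.png",0).astype(int);b=np.mean([env.capture("side").mean(2) for _ in range(4)],0)
for b_ in([-20,0,55],[-28,0,70],[-12,0,70],[-20,23,60],[-50,23,79]): print(b_,proj("side",w(b_,POSE)).round(1))
print("side0");print(a[178:190,304:330]);print("now-side0");print((b-a).round().astype(int)[178:190,304:330])
E
```

```text
[-20, 0, 55] [[313.8 185. ]]
[-28, 0, 70] [[315.9 182.2]]
[-12, 0, 70] [[311.6 182.4]]
[-20, 23, 60] [[314.  188.8]]
[-50, 23, 79] [[322.1 185.1]]
side0
[[149 102  67  58  58  60  60  59  62  62  62  59  61  62  62  61  61  58
   55  55  67 109 156 165 155 163]
 [144  98  66  60  60  60  60  60  60  61  61  61  60  62  62  62  61  59
   56  55  64  94 136 149 147 161]
 [158 106  69  59  58  61  60  61  62  61  61  61  61  63  61  62  61  57
   58  57  61  78 109 129 139 159]
 [173 115  72  59  57  60  59  58  60  59  60  58  61  60  59  61  59  58
   55  54  62  75  99 118 131 157]
 [171 119  72  55  57  56  57  57  57  56  57  58  57  56  55  55  55  55
   56  61  73  85 106 116 125 151]
 [152 111  70  54  51  54  54  53  53  55  53  55  54  55  54  55  56  58
   64  78  92 108 117 118 116 131]
 [128  99  70  56  56  60  61  59  55  54  57  61  67  69  70  70  70  74
   84 100 113 121 124 119 108 106]
 [118  97  75  73  79  81  83  81  73  66  69  79  92  98  99  98  98 102
  107 116 121 124 124 119 105  96]
 [128 102  84  94 103 107 107 105  95  88  90 101 113 116 117 119 119 117
 
[... 668 characters left out ...]
-1  0  1  0  3  1  1  4  4
   3  1]
 [ 7  4  4  2 -1  2  2  2  1  1  1  0  0  1  2  1  1  0  0  1  0  5  3  5
   3  1]
 [ 6  4  3  1  2  0  0  1  2 -1  1  0  1  0  1  0  0  1  1  2  5  1  3  4
   3  1]
 [ 4  5  3  3  3  1  0  2  4  2  0  1  0  2  1  1  4  3  2  3  4  3  3  3
   3  1]
 [ 5  3  2  3  1  2  3  3  2  3  2  4  3  2  2  4  5  2  2  3  4  3  3  5
   5  1]
 [ 6  5  4  2  3  2  4  3  4  3  2  3  3  5  4  2  2  4  3  4  4  5  4  4
   4  2]
 [ 5  5  3  4  4  4  6  2  4  3  6  3  3  6  5  6  5  4  4  4  4  4  4  4
   3  2]
 [ 6  3  4  2  4  4  5  5  4  4  6  4  5  6  4  4  5  6  5  4  5  5  6  6
   6  4]
 [ 7  6  5  4  4  5  4  6  8  6  9  6  6  6  8  8  7  6  6  7  6  7  7  7
   7  5]]
```

```bash
python3 - <<'E'
from h import *
plan([-139,0,71]); print(env.job_done())
E
```

```text
t 19.27 tcp [ 485.9 -217.    70.7] want [ 483.9 -218.1   71. ] d(m) [-0.002  -0.0012  0.0003] turn units [ 0.021 -0.063  0.05 ] F [-0.2 -0.5 -0.9] w -0.1
tcp in box [-136.8    0.6   70.7] q [0.68 0.65 0.16 2.45 4.26 0.84 1.45]
the job is handed in; nothing more can be done
None
```

I lifted the guard on the dial-knob box, pushed the toggle until it stalled where I expected its stop, withdrew the finger, and handed the job in at 19.3 s. I couldn't see the toggle under the closed guard, so "on" is inferred, not seen.

- **First try:** A 65–68° finger lean jammed with about 19 N at the wrist before the toggle was fully over, most likely the guard's lip catching on the thick part of the finger. I backed out, changed the wrist posture and went in again leaning 45°.
- **Toggle:** On the second try the tip stalled at box x ≈ -19 mm, about 3 mm past where I predicted the stop. That puts the finger's leading edge about 6 mm beyond where the toggle should reach 0.75 rad. The lip could also have been touching the gripper there, so the stall alone is not proof. The highest wrist force in any reading was about 19 N, against the 40 N limit.
- **Guard:** The last pictures show it shut, and the side view there matches the first one apart from a slight overall brightness change. The last force reading was about 1 N, which is noise level.
- **Box position:** My estimates from the two cameras differed by about 6 mm in x, so I used the middle value.
- **Other objects:** I never moved the arm near the slotted box, clay block or cup, and it passed well above the putty knife. I did not check them again in a full picture at the end.

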